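# Open the vacuum and press the filter block into the manifold's corner

### The arm

A 6-joint arm with a two-finger parallel gripper is mounted at the origin on a cart in front of the work surface, level with it; the furniture and walls round the work are solid. World frame = base frame: x ahead of the robot, y to its left, z up, the work surface at z = 0. Lengths are in mm, angles in rad, forces in N, time in s.
With the tool pointing down it reaches from about 275 to 1000 mm from the base axis. Payload 8.4 kg.
Tool frame: the origin (TCP) lies at the very end of the fingers, on their centre line; the grasp point (between the pads) lies 19 mm behind it; z points along the fingers, y is the line along which they close (so a half turn about z gives the same grasp; the last joint's range is limited). The gripper opens to 85 mm and grips with 20 to 120 N. Pads are 22 mm wide; open, the fingers measure 114 mm over their backs; the gripper's body (76 mm by 85 mm) begins 54 mm behind the grasp point. The pads swing forward as they close: fully open they stand 13 mm farther back than shut.
Start: joints at [1.316, 0.353, 1.633, -0, 1.155, -0.002], TCP at [156.321, 605.138, 231.281] pointing down, gripper open.
Joint ranges: [-2.63, 2.63], [-0.92, 2.1], [0.06, 2.66], [-1.3, 4.44], [0, 2.69], [-3.02, 3.02]. Speed limits (rad/s): [2.22, 2.22, 2.79, 3.14, 3.14, 3.14].

### API

Orientations are given as [roll, pitch, yaw] about the fixed x, y, z axes, in that order (R = Rz(yaw) Ry(pitch) Rx(roll)).
In Python, from rig import sensors, grab_frame, camera_params, order gives the robot as it stands. The module is installed in compiled form; this text tells all that it offers.
- The arm moves only by the tool move_arm, never from a script. Its argument "motion" is a list of rows, each a list of 7 numbers: the turn, a rotation vector about the tool's x, y, z in parts of the range, where 1.0 means 90 degrees, then the shift along the tool's x, y, z in normalised numbers (1 is 0.75 m), then the finger opening in m, from 0 to 0.0854. A call has 1 to 8 rows; each row is the pose to reach, as a shift and turn from the pose commanded when the call began, along the tool's axes at that moment; what a row does not reach only later rows make up. A row lasts 1/8 s, in which the tool goes at most 62.5 mm and 10.7 degrees, less where a joint would pass 70% of its speed; a pose out of reach is approached as far as the arm can. No shift or turn number may pass 1 either way. A call with a gripper value outside its range is refused whole. The fingers move at their own pace and stop on an object; "grip_force" is the grip in N (left out, the last holds). Time passes only in rows, so rows that repeat a pose let the fingers close. It gives the time, the measured TCP pose, the force, the opening and the grip force at its end, in the units of the state.
- sensors.sense(): the state, without advancing time (a new reading comes with each control period).
- grab_frame(name): name is "scene" or "top" or "wrist"; returns (picture, depth): 384x512x3 uint8, red, green, blue; 384x512 float32, mm along the optical axis (not along the pixel's ray), 0 where there is no reading.
- camera_params(name): a dict with "camera_matrix" (3x3 intrinsics, pixels), "world_from_camera" (4x4, takes a point from camera to world coordinates). Camera axes: x right, y down, z forward; pixel columns grow to the right and rows downward; lengths in mm; the calibration is good to about 2 mm. A picture is of the moment at which its call begins: read the wrist's pose just before it. camera_params takes no time and is no camera call; for the wrist camera it gives the pose at the moment of the call.
- order.sign_off(): hands the job in; it is judged then, once.
The state is a dict: "clock": time; "qpos": joint angles; "qvel": joint speeds; "joint_efforts": joint torques, N m; "eef_pos": TCP position; "tcp_rot": TCP orientation; "contact_force": force on the tool from outside, world axes, zero at the start; "wrist_torque": the same for the moment, N m; "opening": opening from 0.0 (shut) to 1.0 (fully open); "grasp_force": force on a finger pad.
Only numpy, scipy, OpenCV 4.12 (cv2) and the standard library are available. Lean on these libraries where they do the work, as an engineer would, in place of code of your own. Each camera call takes 0.05 s, during which the arm holds its last target. There are 200 camera calls.

### The job

Start the suction on the filtration unit by turning the quarter-turn lever of its valve fully open, as far as it goes, until it lies along the pipe. Then bring the white 24-well filter block to the unit, set it flat over the window in the deck with its long side along the long fence and its end at the short fence, and press it into the corner so that it is squarely up against both fences at once. Finish while still holding it pressed there, so that the vacuum can take hold; do not let go, and do not disturb the metal vial holder or the sample bottles.

Things in the scene. Friction and masses are not known exactly. Their poses are not given: they have to be found in the camera images.
- manifold: Fixed filtration unit: white chamber in front (deck 56 mm above the worktop), grey pump behind it (x = +88 to +198 mm, y = -150 to +30, up to 103 high), on a base plate x = -85 to +205, y = -155 to +50 mm. Origin on the worktop under the middle of the deck's window; x points from the front to the pump (away from the robot, yaw up to 0.25 rad), y left, z up.
- seat (a point): Point on top of the deck in the middle of its window (66 x 38 mm, ringed by a flush black gasket), axes as the unit's. The flat deck reaches from x = -75 to +60 and y = -67 to +46 mm of it. A filter block seated against both fences, its long side along x, has its origin exactly here.
- long_fence: Rigid steel bar on the deck, 84 mm long (along the unit's x), 12 wide, 12 high. Origin under its centre, 6 mm to the front and 33 mm to the left (+y) of the seat point; its locating face looks to -y and lies 27 mm left of the seat point.
- short_fence: Rigid steel bar on the deck, 66 mm long (along the unit's y), 12 wide, 12 high. Origin under its centre, 48 mm behind (+x) and 6 mm to the left of the seat point; its locating face looks to -x (the front) and lies 42 mm behind the seat point.
- valve_lever (a joint): Angle of the valve's lever, rad: 0 = closed, lever across the pipe, pointing to the right (unit's -y); 1.571 = open, at its stop, lever along the pipe, pointing to the front (unit's -x). Opens clockwise seen from above; starts at 0 to 0.2. Stiff (0.15 N m: 2 to 3 N at the grip), stays where it is left.
- valve_axis (a point): Point on the vertical axis of the lever, at its mid height, 74 mm above the worktop; 5 mm behind and 115 mm to the right of the unit's origin. The pipe (top 40 mm, valve bonnet 58 mm above the worktop) leaves the chamber's right side, turns and runs along the unit's x below the axis to the pump.
- lever_grip (a point): Middle of the lever's grey plastic sleeve, 65 mm from the valve axis, 74 mm above the worktop. The sleeve is 62 mm long (25 to 87 mm from the axis), 14 mm wide and 14 mm high (67 to 81 mm above the worktop); it can be pinched from above or pushed from the side.
- filter_block: Loose white block with 24 small round wells in its top (6 by 4), 46 mm high, 0.11 to 0.22 kg: foot rim 84 x 54 mm, 8 high, above it the body 80 x 50. Origin mid underside, x along the 84 mm side (either way round will do), z up. Stands left or right of the unit, yaw up to 0.6 rad. Grip it across the 50 mm, fingertips over 12 mm above its underside to clear the fences.
- vial_holder: Loose bare steel block with 6 larger holes, 66 x 50 x 28 mm, origin in the middle of its underside. Not part of the job; it stands on the side of the unit where the filter block does not, to be left where it is.
- bottle_left: Capped sample bottle of translucent plastic, standing, 56 mm across and 97 mm tall, origin under its centre. Not part of the job; to be left where it is. It stands behind the block on the left.
- bottle_right: Capped sample bottle of translucent plastic, standing, 56 mm across and 97 mm tall, origin under its centre. Not part of the job; to be left where it is. It stands behind the block on the right.
There are look-alikes about, which are no part of the job. Leave any black or purple look-alike of the filter_block alone.

How it is judged (in metres and radians):
On the way, in this order (a step that is already met when the one before it is completed fails the run):
1. the valve lever is turned fully open (value of joint valve_lever above 1.45 rad), for 0.2 s.
2. the filter block lies flat over the window, pressed against both fences (x of filter_block in the frame of seat between -0.003 and 0.003 m and y of filter_block in the frame of seat between -0.003 and 0.003 m and z of filter_block in the frame of seat between -0.003 and 0.003 m and angle between the x axis of filter_block and the x axis of manifold, either way round below 0.035 rad and angle between filter_block's own z axis and vertical below 0.035 rad and contact force between filter_block and long_fence above 1.5 N and contact force between filter_block and short_fence above 1.5 N), for 0.2 s.
At the end, for the whole second after the job is handed in: Lever within 0.12 rad of its open stop; block flat on the deck (height within 3 mm, tilt under 0.035 rad), along the long fence within 0.035 rad, within 3 mm of the seat point along x and y, pressing on each fence with over 1.5 N; fingers still on it with over 2 N; at rest (all of step 2 and value of joint valve_lever above 1.45 rad and contact force between the fingers and filter_block above 2 N and linear speed of filter_block below 0.01 m/s); the arm keeps its last pose, push and grip.
It fails at once if a bystander (sample bottle or vial holder) is moved more than 30 mm or tipped (distance of any of vial_holder, bottle_left, bottle_right from where it was at the start of the episode above 0.03 m or angle between any of vial_holder, bottle_left, bottle_right's own z axis and vertical above 0.4 rad).
It also fails if it takes over 64 s, if anything falls off the work surface, if the arm or the gripper's body presses on something with over 40 N, if the wrist force passes 120 N, or if a joint passes its speed limit or range.

## Working session

There is one attempt and no reset: what is moved stays moved. The work goes in short steps, Python scripts to look and compute and a tool call to move; the robot and the scene stay as the last step left them, time stands still between calls to the robot, and variables do not carry over. Pictures are saved under pics/ and viewed, at most 10 in all, crops included, and the job is handed in when it is done.

Besides the shell and the picture viewer there is one more tool, called after "Call:" as a command line: name --pt "numbers of a row" for each row, then --argument value for the rest. move_arm: Moves the arm, as the interface text tells. Its arguments: {"type":"object","properties":{"motion":{"type":"array","items":{"type":"array","items":{"type":"number"}}},"grip_force":{"type":"number"}},"required":["motion"]}

```bash
mkdir -p pics
cat > h.py <<'E'
import numpy as np,cv2
from rig import sensors,grab_frame,camera_params,order
def cloud(n):
    p=camera_params(n);im,d=grab_frame(n)
    K=np.array(p["camera_matrix"]);T=np.array(p["world_from_camera"])
    v,u=np.mgrid[:384,:512]
    P=np.stack([(u-K[0,2])/K[0,0]*d,(v-K[1,2])/K[1,1]*d,d],-1)@T[:3,:3].T+T[:3,3]
    P[d==0]=np.nan
    return im,P
def save(f,im): cv2.imwrite(f,im[...,::-1])
E
python3 - <<'E'
from h import *
s=sensors.sense();print({k:np.round(v,3).tolist() for k,v in s.items()})
for n in("top","scene"):
    im,P=cloud(n);np.savez(n,im=im,P=P);save(f"pics/{n}.png",im)
a,b=[cv2.imread(f"pics/{n}.png") for n in("top","scene")]
E
```

```text
{'clock': 0.0, 'qpos': [1.316, 0.354, 1.634, -0.0, 1.155, -0.002], 'qvel': [0.002, -0.0, -0.0, 0.002, 0.001, 0.001], 'joint_efforts': [0.002, -60.524, -34.207, 0.0, 0.009, -0.0], 'eef_pos': [156.197, 604.664, 230.544], 'tcp_rot': [-3.14, 0.0, 2.889], 'contact_force': [-0.079, -0.303, 0.318], 'wrist_torque': [-0.011, 0.016, -0.019], 'grasp_force': 0.0, 'opening': 1.005}
```

View pics/top.png

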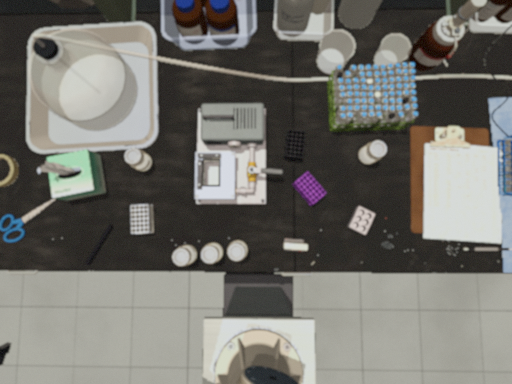

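View pics/scene.png

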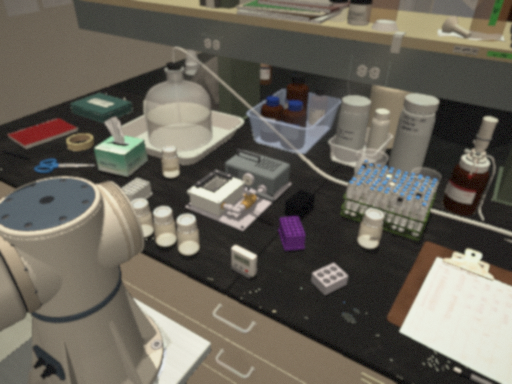

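Candidates at top-view pixels: white 24-well block (142,219), black look-alike (295,145), purple look-alike (310,188) and steel 6-hole holder (362,220). I choose the white one at (142,219). The lever is at about (270,172) and the bystander bottles at (138,160) and (372,152). Next is a close crop and measurements.

Run:
```python
from h import *
z=np.load("top.npz");im,P=z["im"],z["P"]
a=cv2.resize(im[95:215,115:295],None,fx=4.4,fy=4.4,interpolation=cv2.INTER_CUBIC);save("pics/crop.png",a)
def rect(name,u0,u1,v0,v1,z0,z1,f=None):
    Q=P[v0:v1,u0:u1];m=(Q[...,2]>z0)&(Q[...,2]<z1)
    n,l,st,c=cv2.connectedComponentsWithStats(m.astype(np.uint8))
    k=1+np.argmax(st[1:,4]);q=Q[l==k]
    r=cv2.minAreaRect(q[:,:2].astype(np.float32));print(name,len(q),np.round(r[0],1),np.round(r[1],1),round(r[2],1),"z",np.round(np.median(q[:,2]),1))
rect("block",120,165,195,245,35,60)
rect("pump",190,275,95,150,90,115)
rect("deck",185,245,145,210,48,62)
rect("fences",185,245,145,210,62,75)
rect("lever",245,295,155,190,66,90)
rect("holder",340,385,200,240,18,40)
rect("botL",120,160,140,180,60,110)
rect("b1",170,198,240,270,60,110)
rect("b2",200,224,240,270,60,110)
rect("b3",225,250,235,265,60,110)
print(camera_params("top")["world_from_camera"],camera_params("top")["camera_matrix"])
```

```text
block 359 [433.3 340. ] [80.  51.7] 3.5 z 43.3
pump 126 [714.7 112.5] [86.3  9.2] 89.3 z 99.7
deck 1338 [557.8 125.1] [133.1 113.7] 0.0 z 54.5
fences 122 [558.7 168.9] [80.5 12.2] 0.4 z 66.7
lever 182 [567.  -16.9] [95.2 17.5] 87.9 z 77.1
holder 303 [ 430.3 -294.9] [50.8 66.1] 63.8 z 26.7
botL 301 [604.2 348.7] [48.7 47.4] 28.7 z 91.3
b1 301 [331.1 208.1] [48.1 46.4] 73.6 z 92.7
b2 290 [337.8 131.6] [48.2 46.9] 89.6 z 92.5
b3 275 [346.1  59.4] [47.3 46.2] 89.4 z 92.9
[[ 2.89982610e-03 -9.93748364e-01  1.11605464e-01  4.13919003e+02]
 [-9.99649879e-01  5.45790939e-05  2.64597142e-02  4.12509653e+00]
 [-2.63003891e-02 -1.11643117e-01 -9.93400274e-01  1.07060480e+03]
 [ 0.00000000e+00  0.00000000e+00  0.00000000e+00  1.00000000e+00]] [[361.16978965   0.         246.9712738 ]
 [  0.         361.16978965 185.17155082]
 [  0.           0.           1.        ]]
```

View pics/crop.png

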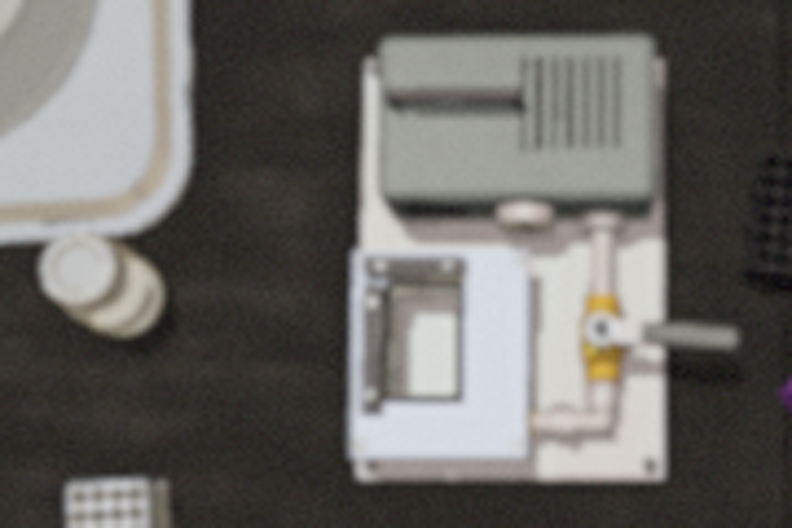

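The crop confirms the unit, with the lever pointing right at crop (690,335), fences at (415,270) and (372,345), and the block's wells at lower left. Fence and deck agree on the seat at about (565,136) with yaw near 0. The valve axis is then about (570,21). I'm moving over the block first and aligning the wrist.

The rows are not in the units I measure in: shifts go in shares of 0.75 m and turns go in shares of 90 degrees. I convert before sending: -0.334 m / 0.75 = -0.4453, -0.292 m / 0.75 = -0.3893, -0.2526 rad / 1.5708 = -0.1608.

Call:
move_arm --pt "0 0 -0.0204 -0.056 -0.0307 -0.016 0.085" --pt "0 0 -0.0401 -0.112 -0.0627 -0.0333 0.085" --pt "0 0 -0.0605 -0.1667 -0.0933 -0.0493 0.085" --pt "0 0 -0.0802 -0.2227 -0.1253 -0.0667 0.085" --pt "0 0 -0.1006 -0.2787 -0.156 -0.0827 0.085" --pt "0 0 -0.121 -0.3333 -0.1867 -0.1 0.085" --pt "0 0 -0.1407 -0.3893 -0.2187 -0.116 0.085" --pt "0 0 -0.1608 -0.4453 -0.2493 -0.132 0.085"

```text
clock: 1.1
eef_pos: [433.7, 339.2, 330.5]
tcp_rot: [-3.141, -0.0, -3.141]
contact_force: [0.4, 0.5, 0.5]
opening: 0.998
grasp_force: 0.0
```

Run:
```python
from h import *
s=sensors.sense();print(s["clock"],s["eef_pos"],s["tcp_rot"])
im,P=cloud("wrist");np.savez("w1",im=im,P=P);save("pics/w1.png",im)
q=P[(P[...,2]>38)&(P[...,2]<52)];q=q[(abs(q[:,0]-433)<60)&(abs(q[:,1]-340)<60)]
print(len(q),cv2.minAreaRect(q[:,:2].astype(np.float32)),np.median(q[:,2]))
```

```text
1.1 [433.74870171 339.20215075 330.48617717] [-3.14140560e+00 -2.76706220e-04 -3.14070419e+00]
1333 ((434.1005859375, 339.17779541015625), (80.5344467163086, 49.95339584350586), 3.5691003799438477) 46.44978936903385
```

View pics/w1.png

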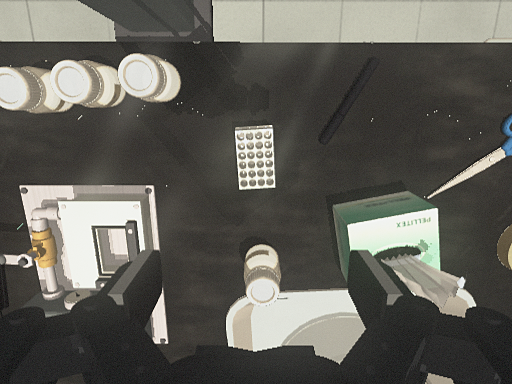

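The wrist view at (255,157) shows the white 6x4-well block. It lies at (434.1,339.2) with yaw 0.062, which agrees with the top camera. Next I go over the lever.

Scaled: -0.384 m / 0.75 = -0.512, -0.062 m / 0.75 = -0.0827.

Call:
move_arm --pt "0 0 0 -0.028 -0.064 0.0133 0.0" --pt "0 0 0 -0.056 -0.128 0.0267 0.0" --pt "0 0 0 -0.0827 -0.192 0.04 0.0" --pt "0 0 0 -0.1107 -0.256 0.0533 0.0" --pt "0 0 0 -0.1387 -0.32 0.0667 0.0" --pt "0 0 0 -0.1667 -0.384 0.08 0.0" --pt "0 0 0 -0.1933 -0.448 0.0933 0.0" --pt "0 0 0 -0.2213 -0.512 0.1067 0.0"

```text
clock: 2.15
eef_pos: [599.1, -44.9, 249.6]
tcp_rot: [3.141, -0.0, 3.141]
contact_force: [0.9, -0.2, -0.4]
opening: -0.006
grasp_force: 0.0
```

Run:
```python
from h import *
s=sensors.sense();print(s["clock"],s["eef_pos"],s["tcp_rot"],s["opening"],s["qpos"])
im,P=cloud("wrist");np.savez("w2",im=im,P=P);save("pics/w2.png",im)
def rect(name,x0,x1,y0,y1,z0,z1):
    m=(P[...,0]>x0)&(P[...,0]<x1)&(P[...,1]>y0)&(P[...,1]<y1)&(P[...,2]>z0)&(P[...,2]<z1)
    n,l,st,c=cv2.connectedComponentsWithStats(m.astype(np.uint8));k=1+np.argmax(st[1:,4]);q=P[l==k]
    print(name,len(q),cv2.minAreaRect(q[:,:2].astype(np.float32)),np.median(q[:,2]))
rect("lever",500,600,-80,5,68,90)
rect("deck",470,640,50,200,52,60)
rect("longf",480,640,150,200,63,75)
rect("shortf",596,640,80,158,63,75)
rect("purple",440,580,-220,-120,20,70)
```

```text
2.15 [599.11458258 -44.92694964 249.64741958] [ 3.14142609e+00 -4.38565898e-04  3.14115722e+00] -0.005952751938107033 [-7.74209935e-02  2.99114492e-01  1.66742380e+00  1.43394619e-04
  1.17550444e+00 -1.64783710e+00]
lever 1049 ((566.530517578125, -30.767406463623047), (72.43696594238281, 14.248085021972656), 85.74182891845703) 80.66513716381576
deck 10091 ((558.1522827148438, 123.82129669189453), (114.52267456054688, 135.1072235107422), 89.90682220458984) 56.92345545218103
longf 1267 ((559.2632446289062, 166.92039489746094), (83.79081726074219, 13.607255935668945), 0.3099744915962219) 68.63790635002192
shortf 597 ((612.945556640625, 132.32411193847656), (51.32887649536133, 11.699227333068848), 89.89976501464844) 68.74445458479283
purple 3569 ((522.91455078125, -147.71829223632812), (80.09269714355469, 50.647029876708984), 40.21895980834961) 45.24941702711675
```

View pics/w2.png

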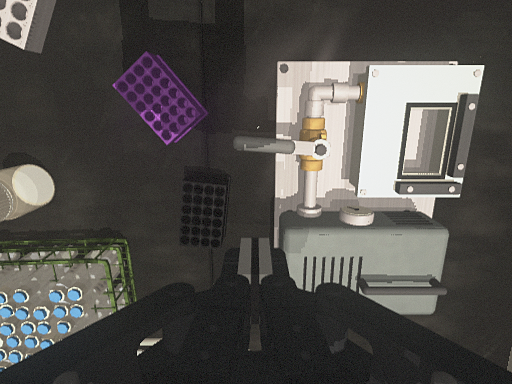

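The lever (pixel 265,145) stands at 0.07 rad. The seat is at about (565.3,134.1) with yaw about 0, and the axis at (570.3,19.1); lever tip and fences are consistent with this. I'll descend behind the lever with shut fingers, then push it round its arc.

Scaled: 0.182 m / 0.75 = 0.2427, 0.15 m / 0.75 = 0.2.

Call:
move_arm --pt "0 0 0 0 0 0.0667 0.0" --pt "0 0 0 0 0 0.1333 0.0" --pt "0 0 0 0 0 0.2 0.0" --pt "0 0 0 0 0 0.2427 0.0" --pt "0 0 0 0 0 0.2427 0.0"

```text
clock: 2.82
eef_pos: [596.6, -43.1, 65.7]
tcp_rot: [3.141, -0.006, 3.141]
contact_force: [-0.5, 1.0, -0.3]
opening: -0.004
grasp_force: 0.0
```

Scaled: 0.093 m / 0.75 = 0.124, -0.004 m / 0.75 = -0.0053.

Call:
move_arm --pt "0 0 0 0.0187 -0.0027 0 0.0" --pt "0 0 0 0.04 -0.0053 0 0.0" --pt "0 0 0 0.0627 -0.0013 0 0.0" --pt "0 0 0 0.0827 0.0067 0 0.0" --pt "0 0 0 0.1013 0.02 0 0.0" --pt "0 0 0 0.1147 0.0373 0 0.0" --pt "0 0 0 0.1227 0.052 0 0.0" --pt "0 0 0 0.124 0.0547 0 0.0"

```text
clock: 3.82
eef_pos: [504.7, -1.5, 68.0]
tcp_rot: [-3.142, -0.002, -3.141]
contact_force: [0.3, -2.5, 1.8]
opening: 0.002
grasp_force: 1.1
```

Scaled: 0.006 m / 0.75 = 0.008, 0.002 m / 0.75 = 0.0027.

Call:
move_arm --pt "0 0 0 0 0.0027 0 0.0" --pt "0 0 0 0 0.0053 0 0.0" --pt "0 0 0 0 0.008 0 0.0" --pt "0 0 0 0 0.008 0 0.0"

```text
clock: 4.32
eef_pos: [504.8, 0.6, 67.8]
tcp_rot: [-3.137, -0.003, -3.14]
contact_force: [-3.3, -23.0, 3.2]
opening: -0.0
grasp_force: 11.8
```

Run:
```python
from h import *
im,P=cloud("top")
m=(P[...,0]>470)&(P[...,0]<590)&(P[...,1]>-60)&(P[...,1]<60)
save("pics/t2.png",cv2.resize(im[120:230,180:330],None,fx=4,fy=4))
```

```text
(no output)
```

Scaled: 0.3 m / 0.75 = 0.4, -0.13 m / 0.75 = -0.1733, -0.062 rad / 1.5708 = -0.0395.

Call:
move_arm --pt "0 0 0 0 -0.02 0 0.0" --pt "0 0 0 0 -0.02 -0.0733 0.0" --pt "0 0 0 0.0133 0 -0.1467 0.0" --pt "0 0 0 0.0267 0.08 -0.1733 0.0" --pt "0 0 -0.0127 0.04 0.16 -0.1733 0.085" --pt "0 0 -0.0191 0.06 0.24 -0.1733 0.085" --pt "0 0 -0.0318 0.0733 0.32 -0.1733 0.085" --pt "0 0 -0.0395 0.0893 0.4 -0.1733 0.085"

```text
clock: 5.38
eef_pos: [438.4, 305.5, 198.2]
tcp_rot: [3.141, -0.0, -3.08]
contact_force: [1.4, 0.2, 0.5]
opening: 0.844
grasp_force: 0.0
```

Run:
```python
from h import *
s=sensors.sense();print(s["clock"],s["eef_pos"],s["tcp_rot"])
im,P=cloud("wrist")
m=(P[...,0]>400)&(P[...,0]<590)&(P[...,1]>-60)&(P[...,1]<60)&(P[...,2]>71)&(P[...,2]<90)
q=P[m];print(len(q))
if len(q)>50:print(cv2.minAreaRect(q[:,:2].astype(np.float32)),q[:,2].mean())
im,P=cloud("top")
m=(P[...,0]>400)&(P[...,0]<590)&(P[...,1]>-60)&(P[...,1]<60)&(P[...,2]>68)&(P[...,2]<90)&(P[...,0]>450)
q=P[m];print(len(q),cv2.minAreaRect(q[:,:2].astype(np.float32)),q[:,2].mean())
```

```text
5.375 [438.35907282 305.49856267 198.23252199] [ 3.14117785e+00 -3.25060470e-04 -3.07953642e+00]
0
177 ((530.7244873046875, 19.640701293945312), (16.783384323120117, 93.01828002929688), 89.88221740722656) 77.30218945837454
```

The lever lies along x to within 0.002 rad, so the valve is open. Next I go over the block.

Scaled: 0.1 m / 0.75 = 0.1333, 0.002 m / 0.75 = 0.0027.

Call:
move_arm --pt "0 0 0 0.0027 0.0453 0 0.085" --pt "0 0 0 0.0027 0.0453 0.0667 0.085" --pt "0 0 0 0.0027 0.0453 0.1333 0.085" --pt "0 0 0 0.0027 0.0453 0.1333 0.085" --pt "0 0 0 0.0027 0.0453 0.1333 0.085"

```text
clock: 6.1
eef_pos: [435.7, 337.5, 99.5]
tcp_rot: [3.141, 0.001, -3.08]
contact_force: [-0.2, -0.0, 0.4]
opening: 0.996
grasp_force: 0.0
```

Scaled: 0.084 m / 0.75 = 0.112, 0.001 m / 0.75 = 0.0013.

Call:
move_arm --pt "0 0 0 0.0013 0.0027 0.04 0.085" --pt "0 0 0 0.0013 0.0027 0.08 0.085" --pt "0 0 0 0.0013 0.0027 0.112 0.085" --pt "0 0 0 0.0013 0.0027 0.112 0.085" --pt "0 0 0 0.0013 0.0027 0.112 0.085"

```text
clock: 6.72
eef_pos: [435.0, 340.1, 16.3]
tcp_rot: [3.14, 0.002, -3.08]
contact_force: [0.5, -0.2, 0.2]
opening: 0.994
grasp_force: 0.0
```

Call:
move_arm --grip_force 40 --pt "0 0 0 0 0 0 0.04" --pt "0 0 0 0 0 0 0.04" --pt "0 0 0 0 0 0 0.04" --pt "0 0 0 0 0 0 0.04" --pt "0 0 0 0 0 0 0.04" --pt "0 0 0 0 0 0 0.04"

```text
clock: 7.48
eef_pos: [434.2, 339.7, 15.3]
tcp_rot: [3.141, 0.001, -3.08]
contact_force: [-0.4, -0.4, 7.6]
opening: 0.575
grasp_force: 41.2
```

Scaled: -0.18 m / 0.75 = -0.24, -0.14 m / 0.75 = -0.1867, 0.0616 rad / 1.5708 = 0.0392.

Call:
move_arm --grip_force 60 --pt "0 0 0 0 0 -0.0267 0.04" --pt "0 0 0 0 0 -0.08 0.04" --pt "0 0 0 0 0 -0.1333 0.04" --pt "0 0 0.0064 -0.0133 -0.0267 -0.1333 0.04" --pt "0 0 0.0127 -0.04 -0.08 -0.1333 0.04" --pt "0 0 0.0255 -0.0667 -0.1333 -0.1333 0.04" --pt "0 0 0.0318 -0.0933 -0.1867 -0.1333 0.04" --pt "0 0 0.0392 -0.12 -0.24 -0.1333 0.04"

```text
clock: 8.48
eef_pos: [535.0, 163.9, 114.4]
tcp_rot: [-3.142, -0.0, 3.142]
contact_force: [0.2, -0.4, -2.1]
opening: 0.579
grasp_force: 64.8
```

Scaled: -0.039 m / 0.75 = -0.052, -0.02 m / 0.75 = -0.0267.

Call:
move_arm --pt "0 0 0 -0.0133 -0.0267 0 0.04" --pt "0 0 0 -0.0253 -0.052 0 0.04" --pt "0 0 0 -0.0253 -0.052 0 0.04" --pt "0 0 0 -0.0253 -0.052 0 0.04"

```text
clock: 8.98
eef_pos: [553.3, 126.6, 114.2]
tcp_rot: [3.141, -0.0, -3.141]
contact_force: [-0.1, -0.9, -2.4]
opening: 0.578
grasp_force: 64.7
```

Run:
```python
from h import *
s=sensors.sense();print(s["clock"],s["eef_pos"],s["tcp_rot"],s["contact_force"],s["opening"])
e=s["eef_pos"]
for n in("wrist","top"):
    im,P=cloud(n)
    if n=="wrist": save("pics/w3.png",im)
    m=(abs(P[...,0]-e[0])<60)&(abs(P[...,1]-e[1])<32)&(abs(P[...,2]-e[2]-30)<5)
    k,l,st,c=cv2.connectedComponentsWithStats(m.astype(np.uint8))
    q=P[l==1+np.argmax(st[1:,4])];print(n,len(q),cv2.minAreaRect(q[:,:2].astype(np.float32)),np.median(q[:,2]),q.min(0),q.max(0))
    A=np.c_[q[:,:2]-q[:,:2].mean(0),np.ones(len(q))];print("slopes",np.linalg.lstsq(A,q[:,2],rcond=None)[0])
```

```text
8.975 [553.25237139 126.62331189 114.20974576] [ 3.14141861e+00 -4.93466199e-04 -3.14130436e+00] [-0.07086157 -0.86488016 -2.42187254] 0.5778273605201044
wrist 14625 ((550.5394287109375, 125.9959716796875), (74.59233093261719, 62.501529693603516), 0.11891684681177139) 145.12461143969108 [513.21647821  94.72914109 139.21188132] [587.83250655 157.23050218 149.20605624]
slopes [-7.87570188e-03 -1.25763973e-04  1.44494573e+02]
top 46 ((521.0657348632812, 135.1446533203125), (16.11577606201172, 31.62540626525879), 0.6684717535972595) 142.90732806006406 [512.98418422 119.23902458 139.75121683] [529.2114657  150.99187124 146.59449372]
slopes [-5.71977585e-02  1.30509399e-04  1.43068895e+02]
```

View pics/w3.png

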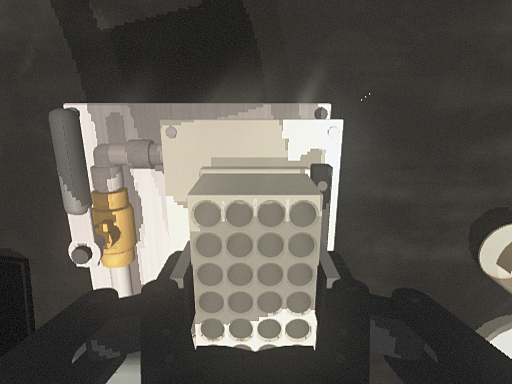

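The wrist view shows the block level in the jaws (centre 255,270), still short of both fences, with the lever lying along the pipe at left (70,160). Block centre is about equal to the TCP and its underside is 15 mm below the TCP. I'm lowering it onto the deck short of both fences.

Scaled: 0.043 m / 0.75 = 0.0573, 0.042 m / 0.75 = 0.056.

Call:
move_arm --pt "0 0 0 0 0 0.02 0.04" --pt "0 0 0 0 0 0.04 0.04" --pt "0 0 0 0 0 0.0507 0.04" --pt "0 0 0 0 0 0.0547 0.04" --pt "0 0 0 0 0 0.056 0.04" --pt "0 0 0 0 0 0.0573 0.04" --pt "0 0 0 0 0 0.0573 0.04"

```text
clock: 9.95
eef_pos: [553.9, 126.2, 71.6]
tcp_rot: [3.141, 0.001, -3.141]
contact_force: [-0.7, -0.2, -3.1]
opening: 0.579
grasp_force: 64.7
```

Scaled: -0.009 m / 0.75 = -0.012, 0.001 m / 0.75 = 0.0013.

Call:
move_arm --pt "0 0 0 0 0 0.0007 0.04" --pt "0 0 0 0 0 0.0013 0.04" --pt "0 0 0 -0.004 0 0.0013 0.04" --pt "0 0 0 -0.008 0 0.0013 0.04" --pt "0 0 0 -0.012 0 0.0013 0.04" --pt "0 0 0 -0.012 0 0.0013 0.04"

```text
clock: 10.7
eef_pos: [562.7, 126.3, 71.5]
tcp_rot: [3.141, 0.0, -3.142]
contact_force: [-5.5, 0.0, 10.7]
opening: 0.574
grasp_force: 66.3
```

Scaled: 0.007 m / 0.75 = 0.0093, 0.006 m / 0.75 = 0.008.

Call:
move_arm --pt "0 0 0 0 0.0027 0 0.04" --pt "0 0 0 0 0.0053 0 0.04" --pt "0 0 0 0 0.008 0 0.04" --pt "0 0 0 0 0.0093 0 0.04" --pt "0 0 0 0 0.0093 0 0.04"

```text
clock: 11.32
eef_pos: [563.7, 132.9, 71.5]
tcp_rot: [-3.141, 0.002, -3.141]
contact_force: [-0.3, -3.1, 6.3]
opening: 0.57
grasp_force: 65.8
```

Scaled: -0.003 m / 0.75 = -0.004, -0.002 m / 0.75 = -0.0027.

Call:
move_arm --pt "0 0 0 -0.0013 0 0 0.04" --pt "0 0 0 -0.0027 0 0 0.04" --pt "0 0 0 -0.004 0 0 0.04" --pt "0 0 0 -0.004 0 0 0.04"

```text
clock: 11.82
eef_pos: [565.4, 133.2, 71.4]
tcp_rot: [3.142, -0.0, -3.142]
contact_force: [-6.5, -1.4, 11.9]
opening: 0.575
grasp_force: 66.3
```

Scaled: -0.002 m / 0.75 = -0.0027, -0.001 m / 0.75 = -0.0013.

Call:
move_arm --pt "0 0 0 -0.0013 0.0013 0 0.04" --pt "0 0 0 -0.0013 0.0027 0 0.04" --pt "0 0 0 -0.0027 0.0027 0 0.04" --pt "0 0 0 -0.0027 0.0027 0 0.04"

```text
clock: 12.32
eef_pos: [565.5, 133.7, 71.5]
tcp_rot: [-3.139, -0.004, -3.141]
contact_force: [-13.3, -9.2, 20.5]
opening: 0.573
grasp_force: 67.5
```

Scaled: 0.002 m / 0.75 = 0.0027, -0.001 m / 0.75 = -0.0013.

Call:
move_arm --pt "0 0 0 -0.0013 0.0013 -0.0007 0.04" --pt "0 0 0 -0.0013 0.0027 -0.0007 0.04" --pt "0 0 0 -0.0013 0.0027 -0.0007 0.04" --pt "0 0 0 -0.0013 0.0027 -0.0007 0.04" --pt "0 0 0 -0.0013 0.0027 -0.0007 0.04"

```text
clock: 12.95
eef_pos: [565.5, 134.7, 71.5]
tcp_rot: [-3.138, -0.006, -3.141]
contact_force: [-14.4, -13.3, 20.6]
opening: 0.575
grasp_force: 67.5
```

Run:
```python
from h import *
s=sensors.sense();print(s["clock"],s["eef_pos"],s["tcp_rot"],s["contact_force"],s["wrist_torque"])
im,P=cloud("wrist");save("pics/w4.png",im)
m=(abs(P[...,0]-540)<40)&(abs(P[...,1]-134)<32)&(abs(P[...,2]-102)<6)
k,l,st,c=cv2.connectedComponentsWithStats(m.astype(np.uint8))
q=P[l==1+np.argmax(st[1:,4])];print(np.median(q[:,2]),q.min(0),q.max(0))
A=np.c_[q[:,:2]-q[:,:2].mean(0),np.ones(len(q))];print("slopes",np.linalg.lstsq(A,q[:,2],rcond=None)[0])
f=q[q[:,0]<534];b=q[f.shape[0]:]
e=[];
for y in range(115,155,3):
    r=q[abs(q[:,1]-y)<1.5]
    if len(r):e.append((y,r[:,0].min()))
print(np.polyfit(*np.array(e).T,1),[round(x,1) for _,x in e])
```

```text
12.95 [565.53459388 134.69605588  71.54679273] [-3.13789    -0.00610998 -3.14143131] [-14.41044277 -13.26017684  20.60356298] [-2.17710428  1.91865824 -0.29068241]
102.56005137995464 [525.4826075  102.7366788   96.00001873] [579.99748194 165.53783321 107.99558597]
slopes [-6.57276464e-03 -6.50820413e-04  1.01872701e+02]
[-6.95927137e-04  5.25696080e+02] [np.float64(525.6), np.float64(525.6), np.float64(525.6), np.float64(525.6), np.float64(525.5), np.float64(525.5), np.float64(525.7), np.float64(525.8), np.float64(525.7), np.float64(525.7), np.float64(525.6), np.float64(525.5), np.float64(525.5), np.float64(525.5)]
```

View pics/w4.png

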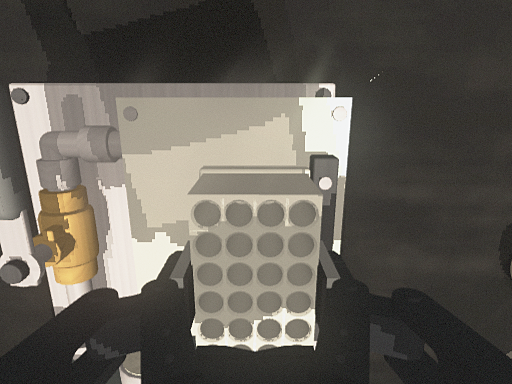

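The block sits flat (top 102.5, expected 102) with its end stopped at the short fence (centre x 565.5). The long-fence contact isn't proven yet, so I'm pushing further in y.

Scaled: 0.003 m / 0.75 = 0.004, 0.002 m / 0.75 = 0.0027.

Call:
move_arm --pt "0 0 0 0 0.0013 -0.0007 0.04" --pt "0 0 0 0 0.0027 -0.0007 0.04" --pt "0 0 0 0 0.004 -0.0007 0.04" --pt "0 0 0 0 0.004 -0.0007 0.04" --pt "0 0 0 0 0.004 -0.0007 0.04"

```text
clock: 13.62
eef_pos: [565.6, 135.3, 71.7]
tcp_rot: [-3.134, -0.006, -3.14]
contact_force: [-11.9, -27.4, 18.4]
opening: 0.574
grasp_force: 67.2
```

Scaled: -0.003 m / 0.75 = -0.004, -0.002 m / 0.75 = -0.0027.

Call:
move_arm --pt "0 0 0 -0.0013 0 -0.0007 0.04" --pt "0 0 0 -0.0027 0 -0.0013 0.04" --pt "0 0 0 -0.004 0 -0.0013 0.04" --pt "0 0 0 -0.004 0 -0.0013 0.04" --pt "0 0 0 -0.004 0 -0.0013 0.04" --pt "0 0 0 -0.004 0 -0.0013 0.04"

```text
clock: 14.38
eef_pos: [565.6, 135.2, 71.8]
tcp_rot: [-3.134, -0.012, -3.141]
contact_force: [-19.8, -24.3, 17.9]
opening: 0.58
grasp_force: 67.3
```

Run:
```python
from h import *
s=sensors.sense();print(s["clock"],s["eef_pos"],s["tcp_rot"],s["contact_force"],s["wrist_torque"],abs(s["qvel"]).max())
im,P=cloud("wrist")
m=(abs(P[...,0]-540)<40)&(abs(P[...,1]-134)<24)&(abs(P[...,2]-102)<5)
q=P[m];print(np.median(q[:,2]),q.min(0))
A=np.c_[q[:,:2]-q[:,:2].mean(0),np.ones(len(q))];print("slopes",np.linalg.lstsq(A,q[:,2],rcond=None)[0])
im,P=cloud("top")
m=(P[...,0]>450)&(P[...,0]<590)&(P[...,1]>-60)&(P[...,1]<60)&(P[...,2]>68)&(P[...,2]<90)
print(cv2.minAreaRect(P[m][:,:2].astype(np.float32)))
print(sensors.sense()["contact_force"],sensors.sense()["eef_pos"])
```

```text
14.375 [565.55307865 135.22251632  71.76904117] [-3.13384901 -0.01230875 -3.14056574] [-19.77630085 -24.30819403  17.92834614] [-4.16830255  2.60673426 -0.26001912] 0.002205250260601099
102.81518450926 [525.60372802 110.00260746  97.00028737]
slopes [-1.12671383e-02 -1.31144303e-02  1.02192270e+02]
((530.7010498046875, 19.612607955932617), (16.808889389038086, 93.28935241699219), 89.96215057373047)
[-20.52545124 -24.38860135  19.1068968 ] [565.57040853 135.2277105   71.79056558]
```

```bash
python3 -c "
from rig import order
print(order.sign_off())"
```

```text
the job is handed in; nothing more can be done
None
```

I handed the job in at about 14 s of the 64 s allowed. The valve lever is fully open along the pipe. The filter block lies flat over the window, still gripped and pressed into both fences at about 20 N in x and 24 N in y at the wrist. I never went near the vial holder or the sample bottles. The judge's verdict was not shown.

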